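Make up two sampling kits

ROBOT

A 6-joint arm with a two-finger parallel gripper is mounted at the origin on a cart in front of the work surface, level with it; the furniture and walls round the work are solid. World frame = base frame: x ahead of the robot, y to its left, z up, the work surface at z = 0. Lengths are in m, angles in rad, forces in N, time in s.
With the tool pointing down it reaches from about 0.375 to 0.975 m from the base axis. Payload 3.8 kg.
Tool frame: the origin (TCP) lies midway between the tips of the shut fingers; the grasp point (between the pads) lies 19 mm behind it (bot.grip_point_offset is the z of the grasp point in the tool frame, in m); z points along the fingers, y is the line along which they close (so a half turn about z gives the same grasp; the last joint's range is limited). The gripper opens to 85 mm and grips with 20 to 120 N. Pads are 22 mm wide; open, the fingers measure 114 mm over their backs; the gripper's body (76 mm by 85 mm) begins 54 mm behind the grasp point. The pads swing forward as they close: fully open they stand 13 mm farther back than shut.
Start: joints at [-1.363, 0.264, 1.604, -0, 1.274, -0.037], TCP at [0.164, -0.655, 0.231] pointing down, gripper open.
Joint ranges: [-2.63, 2.63], [-0.94, 2.18], [0.31, 2.57], [-1.31, 4.45], [0, 2.66], [-2.55, 2.55]. Speed limits (rad/s): [2.57, 2.57, 3.14, 3.14, 3.14, 3.14].

INTERFACE

Orientations are given as a rotation vector (axis times angle).
In Python, from workcell import sensors, optics, order, bot gives the robot as it stands.
- The arm moves only by the tool play_rows, never from a script. Its argument "commands" is a list of rows, each a list of 6 numbers: the shift along the tool's x, y, z in cm, then the turn, a rotation vector about the tool's x, y, z in rad. In form: [[dx, dy, dz, wx, wy, wz], ...]. A call has 1 to 5 rows; each row shifts and turns the commanded pose from where the row before left it, along the tool's axes as they then stand; what a row does not reach is not made up. A row lasts 1/12 s, in which the tool goes at most 41.7 mm and 7.16 degrees, less where a joint would pass 70% of its speed; a pose out of reach is approached as far as the arm can. A call with a gripper value outside its range is refused whole. "grip" is the closure, from 0 (fully open) to 1 (shut), set as the call begins (left out, the last holds). The fingers move at their own pace and stop on an object; "force" is the grip in N (left out, the last holds). Time passes only in rows, so rows that do not move let the fingers close. It gives the time, the measured TCP pose, the force, the opening and the grip force at its end, in the units of the state.
- sensors.read_state(): the state, without advancing time (a new reading comes with each control period).
- optics.read_camera(name): name is "scene" or "top"; returns the picture (384x512x3 uint8, red, green, blue); there is no depth.
- optics.camera_info(name): a dict with "mtx" (3x3 intrinsics, pixels), "R" (3x3) and "t" (3): a world point X has camera coordinates R X + t. Camera axes: x right, y down, z forward; pixel columns grow to the right and rows downward; lengths in m; the calibration is good to about 2 mm. A picture is of the moment at which its call begins. camera_info takes no time and is no camera call.
- order.finish_job(): hands the job in; it is judged then, once.
The state is a dict: "time": time; "q": joint angles; "joint_vel": joint speeds; "joint_torque": joint torques, N m; "tool_pos": TCP position; "tcp_rot": TCP orientation; "wrist_force": force on the tool from outside, world axes, zero at the start; "torque": the same for the moment, N m; "width": opening from 0.0 (shut) to 1.0 (fully open); "grip_force": force on a finger pad.
Only numpy, scipy, OpenCV 4.12 (cv2) and the standard library are available. Lean on these libraries where they do the work, as an engineer would, in place of code of your own. Each camera call takes 0.05 s, during which the arm holds its last target. There are 200 camera calls.

TASK

Make up the two sampling kits: the amber bottle and the red-lidded cup go into the green tray, the red bottle and the orange-lidded cup into the blue tray, each bottle standing in the tray's small well and each cup in its large well. One of these two bottles is held in the spring clip of the bottle holder: draw it sideways out of the clip's open mouth, never upward through the clip. Tip nothing over, and leave the blue-lidded cup and the near-black bottle where they stand.

Things in the scene. Friction and masses are not known exactly. Their poses are not given: they have to be found in the camera images.
- bottle_red: Closed glass bottle standing upright: body 34 mm in diameter up to 70 mm, then a straight neck and cap 18 mm in diameter up to 117 mm. 75 g. Origin: centre of the underside, z up. Red contents, blue and white cap, mint-green and white label.
- bottle_amber: Closed glass bottle standing upright: body 34 mm in diameter up to 70 mm, then a straight neck and cap 18 mm in diameter up to 117 mm. 75 g. Origin: centre of the underside, z up. Amber (orange-brown) contents, yellow and white cap, blue-edged label.
- bottle_dark: Closed glass bottle standing upright: body 34 mm in diameter up to 70 mm, then a straight neck and cap 18 mm in diameter up to 117 mm. 75 g. Origin: centre of the underside, z up. Near-black contents, white cap, no label. Not needed: it stays.
- cup_red: Closed plastic specimen cup standing upright: about 58 mm across the body to grasp, lid drawn 65 mm across, 67 mm high, 45 g. Origin: centre of the underside, z up. Red lid.
- cup_orange: Closed plastic specimen cup standing upright: about 58 mm across the body to grasp, lid drawn 65 mm across, 67 mm high, 45 g. Origin: centre of the underside, z up. Orange lid.
- cup_blue: Closed plastic specimen cup standing upright: about 58 mm across the body to grasp, lid drawn 65 mm across, 67 mm high, 45 g. Origin: centre of the underside, z up. Blue lid. Not needed: it stays.
- tray_green: Green kit tray, which does not move: 108 x 188 mm, 25 mm high, with a white rim. Origin: centre of the underside; x across, y along its length. Two square wells 18 mm deep, their floors 6 mm above the bench: the small bottle well, 62 x 62 mm, centred at y = -50 mm, and the large cup well, 88 x 88 mm, centred at y = +38 mm (both at x = 0).
- tray_blue: Blue kit tray, which does not move: 108 x 188 mm, 25 mm high, with a white rim. Origin: centre of the underside; x across, y along its length. Two square wells 18 mm deep, their floors 6 mm above the bench: the small bottle well, 62 x 62 mm, centred at y = -50 mm, and the large cup well, 88 x 88 mm, centred at y = +38 mm (both at x = 0).
- holder: Fixed grey holder with an orange C-shaped spring clip. Origin: on the bench, on the axis of the bottle held (red or amber). Clip: heights 44 to 58 mm, 50 mm wide, round the bottle's body, mouth toward the holder's -x, lips reach 23 mm that way. Foot and post at x = 24 to 74 mm, 76 mm wide, 60 mm high. Pulled to -x the bottle resists with about 9 N, snaps out and is free after 30 mm.
There are look-alikes about, which are no part of the job. Leave any pink or turquoise look-alike of the cup_orange alone.

How it is judged:
At the end, for the whole second after the job is handed in: Green tray: amber bottle and red-lidded cup; blue tray: red bottle and orange-lidded cup; each within 16 mm (cups 21) of its well centre along the tray axes, on the floor, upright within 0.1 rad, released, at rest. Blue-lidded cup and near-black bottle within 20 mm of their start (x of bottle_amber in the frame of tray_green between -0.016 and 0.016 m and y of bottle_amber in the frame of tray_green between -0.066 and -0.034 m and z of bottle_amber in the frame of tray_green between 0.002 and 0.01 m and angle between each of bottle_amber, cup_red, bottle_red, cup_orange's own z axis and vertical below 0.1 rad and linear speed of each of bottle_amber, cup_red, bottle_red, cup_orange below 0.02 m/s and contact force between each of bottle_amber, cup_red, bottle_red, cup_orange and the fingers below 0.05 N and x of cup_red in the frame of tray_green between -0.021 and 0.021 m and y of cup_red in the frame of tray_green between 0.017 and 0.059 m and z of cup_red in the frame of tray_green between 0.002 and 0.01 m and x of bottle_red in the frame of tray_blue between -0.016 and 0.016 m and y of bottle_red in the frame of tray_blue between -0.066 and -0.034 m and z of bottle_red in the frame of tray_blue between 0.002 and 0.01 m and x of cup_orange in the frame of tray_blue between -0.021 and 0.021 m and y of cup_orange in the frame of tray_blue between 0.017 and 0.059 m and z of cup_orange in the frame of tray_blue between 0.002 and 0.01 m and distance of each of cup_blue, bottle_dark from where it was at the start of the episode below 0.02 m); the robot touches nothing.
It fails at once if a bottle is drawn upward through the clip ((height (world z) of bottle_red between 0.02 and 0.09 m and horizontal distance between bottle_red and holder below 0.012 m) or (height (world z) of bottle_amber between 0.02 and 0.09 m and horizontal distance between bottle_amber and holder below 0.012 m)).
It fails at once if a bottle or cup is tipped over (angle between any of bottle_red, bottle_amber, bottle_dark, cup_red, cup_orange, cup_blue's own z axis and vertical above 0.7 rad).
It fails at once if the blue-lidded cup or the near-black bottle is moved by more than 30 mm (distance of any of cup_blue, bottle_dark from where it was at the start of the episode above 0.03 m).
It also fails if it takes over 102 s, if anything falls off the work surface, if the arm or the gripper's body presses on something with over 40 N, if the wrist force passes 120 N, or if a joint passes its speed limit or range.

## Working session

There is one attempt and no reset: what is moved stays moved. The work goes in short steps, Python scripts to look and compute and a tool call to move; the robot and the scene stay as the last step left them, time stands still between calls to the robot, and variables do not carry over. Pictures are saved under pics/ and viewed, at most 14 in all, crops included, and the job is handed in when it is done.

Besides the shell and the picture viewer there is one more tool, called after "Request:" as name(argument=value, ...), one argument or row to a line, values as JSON. play_rows: Moves the arm, as the interface text tells. Its arguments: {"type":"object","properties":{"commands":{"type":"array","items":{"type":"array","items":{"type":"number"}}},"grip":{"type":"number"},"force":{"type":"number"}},"required":["commands"]}

```bash
mkdir -p pics; ls; python3 - <<'E'
from workcell import sensors, optics, order, bot
import cv2
for n in ("scene","top"):
    im=optics.read_camera(n); cv2.imwrite(f"pics/{n}0.png",cv2.cvtColor(im,cv2.COLOR_RGB2BGR))
    i=optics.camera_info(n); print(n,i["mtx"].round(1).tolist(),(-i["R"].T@i["t"]).round(3),i["R"].round(2).tolist())
print(sensors.read_state(), bot.grip_point_offset)
E
```

```text
pics
scene [[422.3, 0.0, 254.5], [0.0, 422.3, 197.4], [0.0, 0.0, 1.0]] [-0.436 -0.653  0.632] [[0.61, -0.79, -0.02], [-0.37, -0.26, -0.89], [0.7, 0.55, -0.45]]
top [[413.8, 0.0, 262.3], [0.0, 413.8, 194.6], [0.0, 0.0, 1.0]] [0.394 0.046 1.448] [[-0.01, -1.0, -0.01], [-1.0, 0.01, -0.05], [0.05, 0.01, -1.0]]
{'time': 0.1, 'q': array([-1.36290654e+00,  2.64705038e-01,  1.60526261e+00,  3.14658929e-05,
        1.27370592e+00, -3.69034803e-02]), 'joint_vel': array([ 0.00091077, -0.00201207, -0.00351506,  0.00038322, -0.00063746,
       -0.00115361]), 'joint_torque': array([ 1.35420628e-04, -5.16706181e+01, -3.68590593e+01, -3.58013779e-05,
        6.35395671e-03,  2.01610214e-05]), 'tool_pos': array([ 0.16345699, -0.65421497,  0.23005459]), 'tcp_rot': array([-3.11603143e+00, -3.83293150e-01,  2.31883134e-04]), 'wrist_force': array([-0.36973513,  0.0298353 , -0.30572488]), 'torque': array([ 0.00816986,  0.03406288, -0.00810424]), 'grip_force': 0.0, 'width': 1.0023611317838823} -0.0187
```

View pics/scene0.png

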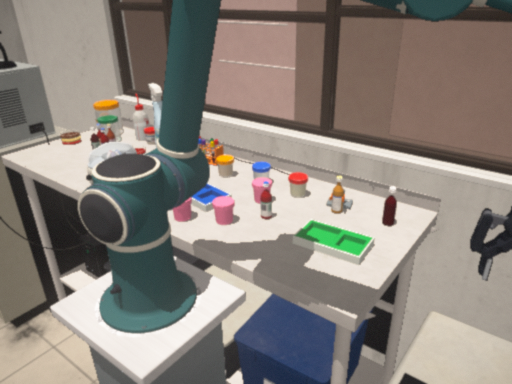

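View pics/top0.png

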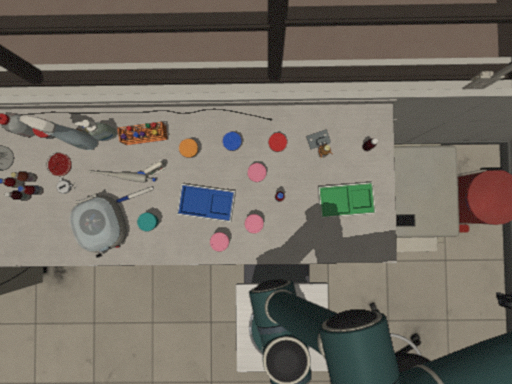

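```bash
cat > h.py <<'E'
import numpy as np, cv2
from workcell import sensors, optics, order, bot
def ray(n,u,v,z):
    i=optics.camera_info(n); c=-i["R"].T@i["t"]
    d=i["R"].T@np.linalg.solve(i["mtx"],[u,v,1.]); return c+d*(z-c[2])/d[2]
def proj(n,X):
    i=optics.camera_info(n); p=i["mtx"]@(i["R"]@np.asarray(X,float)+i["t"]); return p[:2]/p[2]
def blobs(im,lo,hi,roi,amin=20):
    x0,y0,x1,y1=roi; h=cv2.cvtColor(im[y0:y1,x0:x1],cv2.COLOR_RGB2HSV)
    m=cv2.inRange(h,np.array(lo),np.array(hi)); n,l,s,c=cv2.connectedComponentsWithStats(m)
    out=[]
    for k in range(1,n):
        if s[k,4]>=amin:
            cs,_=cv2.findContours((l==k).astype(np.uint8),cv2.RETR_EXTERNAL,cv2.CHAIN_APPROX_NONE)
            r=cv2.minAreaRect(cs[0]); out.append((int(s[k,4]),c[k]+[x0,y0],np.array(r[0])+[x0,y0],np.array(r[1]),r[2]))
    return out
E
python3 - <<'E'
from h import *
im=cv2.cvtColor(cv2.imread("pics/top0.png"),cv2.COLOR_BGR2RGB)
R=(170,120,400,260)
for nm,lo,hi,z in [("orange",(8,130,120),(22,255,255),.067),("blue",(105,120,60),(125,255,255),.067),("red",(0,150,100),(6,255,255),.067),("red2",(174,150,80),(180,255,255),.067),("green",(50,120,50),(75,255,255),.02)]:
    for b in blobs(im,lo,hi,R,15): print(nm,b[0],b[1].round(1),b[2].round(1),b[3].round(1),round(b[4],1),"xy",ray("top",*b[2],z)[:2].round(4),"cen",ray("top",*b[1],z)[:2].round(4))
c=cv2.resize(im[120:260,170:400],None,fx=3.4,fy=3.4,interpolation=cv2.INTER_CUBIC)
cv2.imwrite("pics/crop0.png",c[:,:,::-1])
E
```

```text
orange 266 [188.  147.5] [188.  147.5] [17. 18.] 90.0 xy [0.6199 0.3101] cen [0.6198 0.3101]
blue 254 [231.6 140.6] [231.5 140.5] [17. 17.] 45.0 xy [0.6417 0.1634] cen [0.6413 0.1631]
blue 1380 [205.6 202.5] [205.5 202.5] [50.3 27.4] 8.1 xy [0.4341 0.252 ] cen [0.4341 0.2517]
blue 21 [280. 195.] [280. 195.] [4. 4.] 90.0 xy [0.4563 0.0027] cen [0.4563 0.0027]
red 250 [277.3 141.6] [277.5 141.5] [17. 17.] 90.0 xy [0.6363 0.0087] cen [0.6359 0.0093]
green 1305 [347.2 199.3] [346.5 199.7] [27.2 50.2] 85.2 xy [ 0.4396 -0.2275] cen [ 0.4408 -0.23  ]
```

View pics/crop0.png

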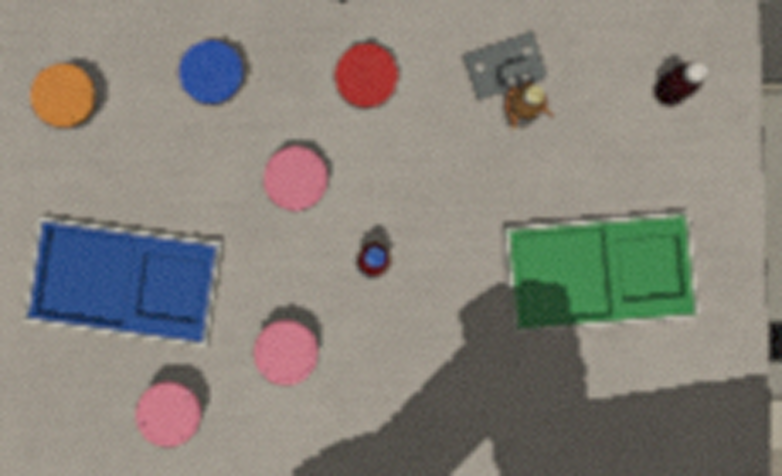

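```bash
python3 - <<'E'
from h import *
from scipy.optimize import least_squares
T=cv2.cvtColor(cv2.imread("pics/top0.png"),cv2.COLOR_BGR2RGB);S=cv2.cvtColor(cv2.imread("pics/scene0.png"),cv2.COLOR_BGR2RGB)
print("holder via plate", ray("top",170+505/3.4,120+66/3.4,.06)[:2]+.049*np.array([-.96,-.28]))
a=ray("top",170+463/3.4,120+53/3.4,.06);b=ray("top",170+535/3.4,120+32/3.4,.06);d=b-a;print("holder y edge dir",d[:2],np.hypot(*d[:2]))
# caps
h=cv2.cvtColor(T,cv2.COLOR_RGB2HSV)
for b in blobs(T,(20,60,120),(35,255,255),(315,140,335,160),4): print("amber cap top",b[0],b[1].round(1),ray("top",*b[1],.117)[:2].round(4))
print("red cap", ray("top",280,195,.115)[:2].round(4))
for nm,c in (("blue",(206.2,202.4)),("green",(346.6,199.6))): print(nm,ray("top",*c,.025)[:2].round(4))
cs={"blue":[(42,216),(222,240),(206,343),(27,320)],"green":[(505,226),(685,211),(696,316),(517,328)]}
for nm,q in cs.items():
    P=np.array([ray("top",170+u/3.4,120+v/3.4,.025)[:2] for u,v in q]); c=P.mean(0)
    y=(P[0]+P[3]-P[1]-P[2])/2; L=np.hypot(*y); y/=L; print(nm,c.round(4),"y",y.round(3),"len",L.round(3),"small",(c-.05*y).round(4),"large",(c+.038*y).round(4))
c=cv2.resize(S[160:240,170:420],None,fx=3.2,fy=3.2,interpolation=cv2.INTER_CUBIC); cv2.imwrite("pics/crop1.png",c[:,:,::-1])
for nm,X in (("amb",(.60,-.14,.117)),("redb",(.4563,.0027,.117)),("red",(.636,.009,.067)),("or",(.62,.31,.067))): print(nm,((proj("scene",X)-[170,160])*3.2).round(0))
E
```

```text
holder via plate [ 0.59573348 -0.14360911]
holder y edge dir [ 0.0200582  -0.07174892] 0.0744999231544818
amber cap top 24 [327.2 147.4] [ 0.6061 -0.1501]
red cap [0.4541 0.0042]
blue [0.4356 0.2558]
green [ 0.4397 -0.2269]
blue [0.4361 0.2547] y [0.141 0.99 ] len 0.184 small [0.4291 0.2052] large [0.4415 0.2924]
green [ 0.4402 -0.2271] y [-0.064  0.998] len 0.181 small [ 0.4434 -0.277 ] large [ 0.4378 -0.1892]
amb [530.  53.]
redb [312.  69.]
red [412.  51.]
or [178.  -7.]
```

View pics/crop1.png

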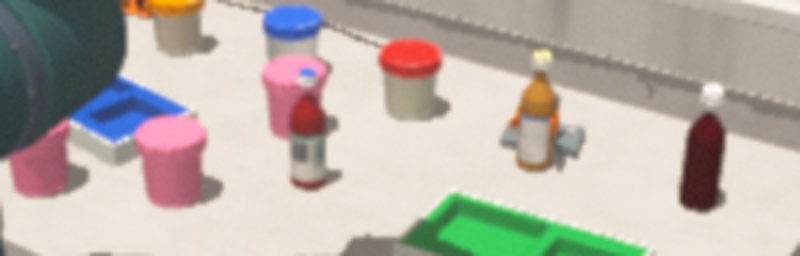

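```bash
cat >> h.py <<'E'
from scipy.spatial.transform import Rotation as Rt
def tri(ut,us):
    A=[];r=[]
    for n,u in (("top",ut),("scene",us)):
        i=optics.camera_info(n); c=-i["R"].T@i["t"]; d=i["R"].T@np.linalg.solve(i["mtx"],[*u,1.]); d/=np.linalg.norm(d)
        P=np.eye(3)-np.outer(d,d); A.append(P); r.append(P@c)
    return np.linalg.lstsq(np.vstack(A),np.hstack(r),rcond=None)[0]
def go(*targets,step=3.5,yaw=None,s=None):
    """rows (tool frame, cm) from the present pose through targets, turning to yaw first-rate along the way"""
    s=s or sensors.read_state(); R=Rt.from_rotvec(s["tcp_rot"]); p=s["tool_pos"]; 
    print("t",round(s["time"],2),"pos",p.round(4),"psi",np.degrees(np.arctan2(*R.as_matrix()[1::-1,0])).round(1),"F",s["wrist_force"].round(1),"w",round(s["width"],3),"g",round(s["grip_force"],1))
    for t in targets:
        t=np.array(t,float); Rg=R if yaw is None else Rt.from_matrix(np.column_stack(([np.cos(yaw),np.sin(yaw),0],[np.sin(yaw),-np.cos(yaw),0],[0,0,-1])))
        n=int(max(np.ceil(np.linalg.norm(t-p)*100/step),np.ceil((R.inv()*Rg).magnitude()/.12),1))
        w=(R.inv()*Rg).as_rotvec()/n; rows=[]
        for k in range(n):
            d=R.inv().apply((t-p)/n)*100*1; rows.append([*d.round(2).tolist(),*w.round(3).tolist()]); R=R*Rt.from_rotvec(w)
        p=t; print("->",t,n); 
        for k in range(0,n,5): print(rows[k:k+5] if w.any() else (rows[k],"x",min(5,n-k)))
E
python3 - <<'E'
from h import *
f=lambda x,y:(170+x/3.2,160+y/3.2)
print("amber",tri((327.2,147.4),f(541,57)).round(4),"red",tri((280,195),f(307,74)).round(4))
for X in ((.606,-.150,.117),(.6,-.145,.117),(.6,-.145,0)): print(((proj("scene",X)-[170,160])*3.2).round(0),((proj("top",X)-[170,120])*3.4).round(0))
go((.60,-.146,.17),yaw=1.845)
E
```

```text
amber [ 0.6062 -0.1498  0.1133] red [0.4536 0.0049 0.1127]
[543.  53.] [534.  93.]
[534.  54.] [529. 100.]
[526. 166.] [513. 117.]
t 0.1 pos [ 0.1635 -0.6542  0.2301] psi 14.0 F [-0.4  0.  -0.3] w 1.002 g 0.0
-> [ 0.6   -0.146  0.17 ] 20
[[2.73, -1.94, 0.3, -0.0, -0.0, -0.08], [2.88, -1.71, 0.3, -0.0, -0.0, -0.08], [3.01, -1.48, 0.3, -0.0, -0.0, -0.08], [3.12, -1.23, 0.3, -0.0, -0.0, -0.08], [3.2, -0.98, 0.3, -0.0, -0.0, -0.08]]
[[3.27, -0.72, 0.3, -0.0, -0.0, -0.08], [3.32, -0.45, 0.3, -0.0, -0.0, -0.08], [3.34, -0.19, 0.3, -0.0, -0.0, -0.08], [3.35, 0.08, 0.3, -0.0, -0.0, -0.08], [3.33, 0.35, 0.3, -0.0, -0.0, -0.08]]
[[3.29, 0.61, 0.3, -0.0, -0.0, -0.08], [3.23, 0.87, 0.3, -0.0, -0.0, -0.08], [3.15, 1.13, 0.3, -0.0, -0.0, -0.08], [3.05, 1.38, 0.3, -0.0, -0.0, -0.08], [2.93, 1.62, 0.3, -0.0, -0.0, -0.08]]
[[2.79, 1.85, 0.3, -0.0, -0.0, -0.08], [2.64, 2.06, 0.3, -0.0, -0.0, -0.08], [2.46, 2.27, 0.3, -0.0, -0.0, -0.08], [2.28, 2.46, 0.3, -0.0, -0.0, -0.08], [2.07, 2.63, 0.3, -0.0, -0.0, -0.08]]
```

Request:
play_rows(
  commands=[
    [2.7,-1.9,0.3,0,0,-0.08],
    [2.9,-1.7,0.3,0,0,-0.08],
    [3.0,-1.5,0.3,0,0,-0.08],
    [3.1,-1.2,0.3,0,0,-0.08],
    [3.2,-1.0,0.3,0,0,-0.08],
  ],
  grip=0,
)

```text
time: 0.52
tool_pos: [0.2729, -0.5268, 0.2155]
tcp_rot: [-2.977, -1.0, 0.0]
wrist_force: [0.6, -0.9, -0.2]
width: 0.999
grip_force: 0.0
```

Request:
play_rows(
  commands=[
    [3.3,-0.7,0.3,0,0,-0.08],
    [3.3,-0.5,0.3,0,0,-0.08],
    [3.3,-0.2,0.3,0,0,-0.08],
    [3.3,0.1,0.3,0,0,-0.08],
    [3.3,0.4,0.3,0,0,-0.08],
  ],
)

```text
time: 0.93
tool_pos: [0.3817, -0.4006, 0.2007]
tcp_rot: [-2.719, -1.572, 0.0]
wrist_force: [0.4, -0.3, -0.5]
width: 0.999
grip_force: 0.0
```

Request:
play_rows(
  commands=[
    [3.3,0.6,0.3,0,0,-0.08],
    [3.2,0.9,0.3,0,0,-0.08],
    [3.1,1.1,0.3,0,0,-0.08],
    [3.0,1.4,0.3,0,0,-0.08],
    [2.9,1.6,0.3,0,0,-0.08],
  ],
)

```text
time: 1.35
tool_pos: [0.4902, -0.2753, 0.1857]
tcp_rot: [-2.352, -2.081, 0.0]
wrist_force: [-0.1, -0.9, -0.1]
width: 1.002
grip_force: 0.0
```

Request:
play_rows(
  commands=[
    [2.8,1.8,0.3,0,0,-0.08],
    [2.6,2.1,0.3,0,0,-0.08],
    [2.5,2.3,0.3,0,0,-0.08],
    [2.3,2.5,0.3,0,0,-0.08],
    [0,0,0,0,0,0],
  ],
)

```text
time: 1.77
tool_pos: [0.5803, -0.1702, 0.1732]
tcp_rot: [-1.987, -2.432, -0.004]
wrist_force: [0.5, 0.3, -0.0]
width: 1.001
grip_force: 0.0
```

```bash
python3 -c "
from h import *
go((.606,-.150,.15),yaw=1.845)
go((.606,-.150,.15),(.606,-.150,.076))
im=optics.read_camera('top');cv2.imwrite('pics/t1.png',cv2.resize(im[100:240,240:400],None,fx=4,fy=4,interpolation=cv2.INTER_CUBIC)[:,:,::-1])"
```

```text
t 1.77 pos [ 0.5803 -0.1702  0.1732] psi 101.5 F [ 0.5  0.3 -0. ] w 1.001 g 0.0
-> [ 0.606 -0.15   0.15 ] 2
[[0.73, 1.46, 1.16, 0.001, -0.001, -0.037], [0.68, 1.49, 1.16, 0.001, -0.001, -0.037]]
t 1.77 pos [ 0.5803 -0.1702  0.1732] psi 101.5 F [ 0.5  0.3 -0. ] w 1.001 g 0.0
-> [ 0.606 -0.15   0.15 ] 2
([0.73, 1.46, 1.16, 0.0, 0.0, 0.0], 'x', 2)
-> [ 0.606 -0.15   0.076] 3
([-0.01, -0.0, 2.47, 0.0, 0.0, 0.0], 'x', 3)
```

Request:
play_rows(
  commands=[
    [0.7,1.5,0.8,0,0,-0.037],
    [0.7,1.5,0.8,0,0,-0.037],
    [0,0,0,0,0,0],
    [0,0,2,0,0,0],
    [0,0,2,0,0,0],
  ],
)

```text
time: 2.23
tool_pos: [0.6049, -0.1558, 0.1191]
tcp_rot: [1.904, 2.495, 0.001]
wrist_force: [0.1, -0.5, 0.4]
width: 0.996
grip_force: 0.0
```

Request:
play_rows(
  commands=[
    [0,0,2,0,0,0],
    [0,0,2,0,0,0],
    [0,0,0,0,0,0],
    [0,0,0,0,0,0],
  ],
)

```text
time: 2.57
tool_pos: [0.6021, -0.1551, 0.0768]
tcp_rot: [-1.904, -2.494, 0.003]
wrist_force: [0.3, 0.0, 0.6]
width: 0.997
grip_force: 0.0
```

```bash
python3 -c "
from h import *
go((.606,-.150,.076),yaw=1.845)
im=optics.read_camera('scene');cv2.imwrite('pics/s1.png',cv2.resize(im[120:240,270:420],None,fx=4,fy=4,interpolation=cv2.INTER_CUBIC)[:,:,::-1])"
```

```text
t 2.57 pos [ 0.6021 -0.1551  0.0768] psi 105.3 F [0.3 0.  0.6] w 0.997 g 0.0
-> [ 0.606 -0.15   0.076] 1
[[0.39, 0.51, 0.07, -0.004, -0.002, -0.007]]
```

View pics/s1.png

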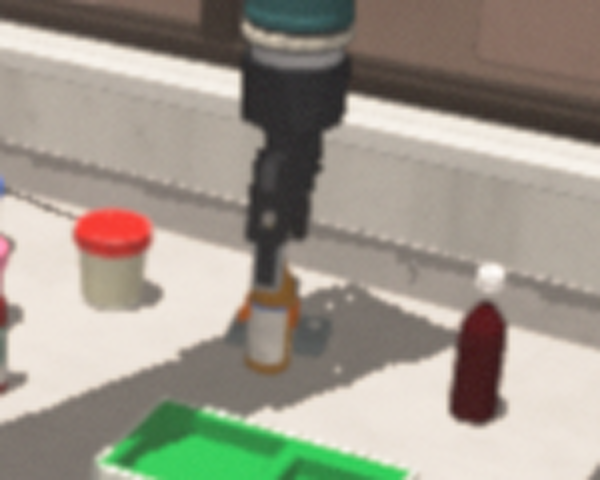

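The near finger stands in front of the neck at about (268,265) in the crop, and the bottle is still upright in the clip. Next I correct 5 mm and close.

Request:
play_rows(
  commands=[
    [0.4,0.5,0,0,0,0],
    [0,0,0,0,0,0],
    [0,0,0,0,0,0],
  ],
)

```text
time: 2.87
tool_pos: [0.6092, -0.1498, 0.0801]
tcp_rot: [1.903, 2.496, 0.002]
wrist_force: [-0.0, 0.4, 0.2]
width: 1.0
grip_force: 0.0
```

Request:
play_rows(
  commands=[
    [0,0,0,0,0,0],
    [0,0,0,0,0,0],
    [0,0,0,0,0,0],
    [0,0,0,0,0,0],
    [0,0,0,0,0,0],
  ],
  grip=1,
  force=80,
)

```text
time: 3.28
tool_pos: [0.6077, -0.1497, 0.0783]
tcp_rot: [-1.905, -2.498, 0.0]
wrist_force: [0.2, 0.5, 0.7]
width: 0.302
grip_force: 0.0
```

Request:
play_rows(
  commands=[
    [0,0,0,0,0,0],
    [0,0,0,0,0,0],
    [0,0,0,0,0,0],
    [0,0,0,0,0,0],
    [0,0,0,0,0,0],
  ],
)

```text
time: 3.7
tool_pos: [0.6072, -0.1498, 0.0783]
tcp_rot: [-1.904, -2.498, 0.001]
wrist_force: [-2.1, -0.7, 2.8]
width: 0.189
grip_force: 77.8
```

Request:
play_rows(
  commands=[
    [0,-0.7,0,0,0,0],
    [0,-0.7,0,0,0,0],
    [0,-0.7,0,0,0,0],
    [0,-0.7,0,0,0,0],
    [0,-0.7,0,0,0,0],
  ],
)

```text
time: 4.12
tool_pos: [0.5732, -0.1591, 0.0782]
tcp_rot: [-1.905, -2.498, 0.0]
wrist_force: [0.5, -0.1, 0.7]
width: 0.189
grip_force: 78.4
```

Request:
play_rows(
  commands=[
    [0,-0.8,0,0,0,0],
    [0,-0.8,0,0,0,0],
    [0,-0.8,0,0,0,0],
    [0,0,0,0,0,0],
  ],
)

```text
time: 4.45
tool_pos: [0.5491, -0.1657, 0.0783]
tcp_rot: [-1.905, -2.497, 0.001]
wrist_force: [0.3, -1.0, -0.0]
width: 0.189
grip_force: 78.1
```

```bash
python3 -c "
from h import *
go((.4434,-.277,.20),(.4434,-.277,.086))
im=optics.read_camera('scene');cv2.imwrite('pics/s2.png',cv2.resize(im[120:240,270:420],None,fx=4,fy=4,interpolation=cv2.INTER_CUBIC)[:,:,::-1])"
```

```text
t 4.45 pos [ 0.5491 -0.1657  0.0783] psi 105.3 F [ 0.3 -1.  -0. ] w 0.189 g 78.1
-> [ 0.4434 -0.277   0.2   ] 6
([-1.32, -2.19, -2.03, 0.0, 0.0, 0.0], 'x', 5)
([-1.32, -2.19, -2.03, 0.0, 0.0, 0.0], 'x', 1)
-> [ 0.4434 -0.277   0.086 ] 4
([-0.0, 0.0, 2.85, 0.0, 0.0, 0.0], 'x', 4)
```

View pics/s2.png

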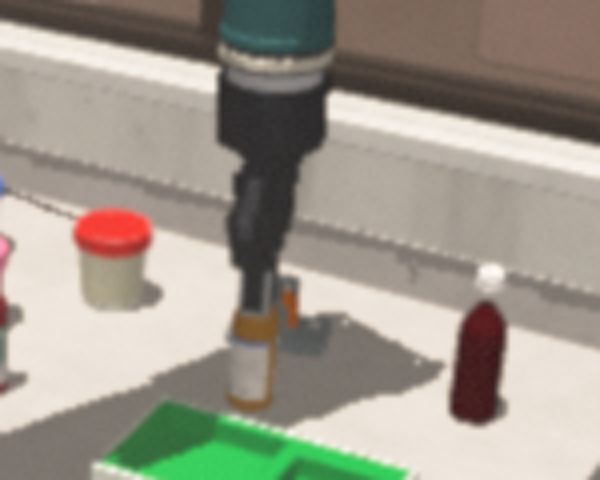

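The bottle is out of the clip, upright, at about (252,365). I carry it to the green tray's small well.

Request:
play_rows(
  commands=[
    [-1.3,-2.2,-2,0,0,0],
    [-1.3,-2.2,-2,0,0,0],
    [-1.3,-2.2,-1,0,0,0],
    [-1.3,-2.2,0,0,0,0],
    [-1.3,-2.2,0,0,0,0],
  ],
)

```text
time: 4.92
tool_pos: [0.4619, -0.2581, 0.1294]
tcp_rot: [1.903, 2.497, 0.0]
wrist_force: [0.3, -0.3, -1.1]
width: 0.193
grip_force: 78.3
```

Request:
play_rows(
  commands=[
    [-1.3,-2.2,0,0,0,0],
    [0,0,0,0,0,0],
    [0,0,1.5,0,0,0],
    [0,0,0,0,0,0],
    [0,0,0,0,0,0],
  ],
)

```text
time: 5.33
tool_pos: [0.4435, -0.2746, 0.1122]
tcp_rot: [-1.903, -2.496, -0.0]
wrist_force: [0.2, 0.2, -0.2]
width: 0.186
grip_force: 78.2
```

```bash
python3 -c "
from h import *
go((.4434,-.277,.087),yaw=1.838)
im=optics.read_camera('top');cv2.imwrite('pics/t2.png',cv2.resize(im[160:240,290:400],None,fx=6,fy=6,interpolation=cv2.INTER_CUBIC)[:,:,::-1])"
```

```text
t 5.33 pos [ 0.4435 -0.2746  0.1122] psi 105.4 F [ 0.2  0.2 -0.2] w 0.186 g 78.2
-> [ 0.4434 -0.277   0.087 ] 1
[[-0.24, -0.07, 2.52, -0.002, -0.002, 0.001]]
```

View pics/t2.png

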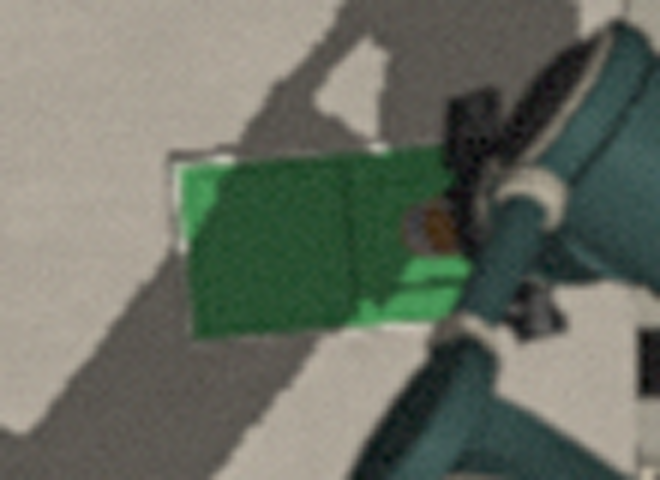

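The amber bottle hangs over the small well, its body at about (430,225) in the crop. I lower and release it.

Request:
play_rows(
  commands=[
    [-0.2,0,1.2,0,0,0],
    [0,0,1,0,0,0],
    [0,0,0.4,0,0,0],
    [0,0,0,0,0,0],
    [0,0,0,0,0,0],
  ],
)

```text
time: 5.8
tool_pos: [0.4443, -0.2769, 0.0864]
tcp_rot: [-1.903, -2.497, 0.0]
wrist_force: [-0.6, -0.9, -1.1]
width: 0.191
grip_force: 78.2
```

Request:
play_rows(
  commands=[
    [0,0,0,0,0,0],
    [0,0,0,0,0,0],
    [0,0,0,0,0,0],
    [0,0,0,0,0,0],
    [0,0,0,0,0,0],
  ],
  grip=0,
)

```text
time: 6.22
tool_pos: [0.445, -0.2776, 0.0877]
tcp_rot: [1.904, 2.498, 0.0]
wrist_force: [-0.2, -0.3, -0.5]
width: 0.886
grip_force: 0.0
```

Request:
play_rows(
  commands=[
    [0,0,0,0,0,0],
    [0,0,0,0,0,0],
    [0,0,-1,0,0,0],
    [0,0,-3,0,0,0],
    [0,0,-3,0,0,0],
  ],
)

```text
time: 6.63
tool_pos: [0.4433, -0.2764, 0.1569]
tcp_rot: [-1.902, -2.495, 0.0]
wrist_force: [0.3, 0.2, 0.3]
width: 1.004
grip_force: 0.0
```

```bash
python3 -c "
from h import *
go((.636,.009,.17),(.636,.009,.030))"
```

```text
t 6.63 pos [ 0.4433 -0.2764  0.1569] psi 105.3 F [0.3 0.2 0.3] w 1.004 g 0.0
-> [0.636 0.009 0.17 ] 10
([2.24, 2.61, -0.13, 0.0, 0.0, 0.0], 'x', 5)
([2.24, 2.61, -0.13, 0.0, 0.0, 0.0], 'x', 5)
-> [0.636 0.009 0.03 ] 5
([-0.01, 0.01, 2.8, 0.0, 0.0, 0.0], 'x', 5)
```

Request:
play_rows(
  commands=[
    [2.3,2.6,-0.1,0,0,0],
    [2.3,2.6,-0.1,0,0,0],
    [2.2,2.6,-0.1,0,0,0],
    [2.2,2.6,-0.1,0,0,0],
    [2.2,2.6,-0.1,0,0,0],
  ],
)

```text
time: 7.05
tool_pos: [0.5413, -0.1338, 0.1635]
tcp_rot: [1.905, 2.497, 0.001]
wrist_force: [0.5, -0.8, -0.2]
width: 1.002
grip_force: 0.0
```

Request:
play_rows(
  commands=[
    [2.3,2.6,0,0,0,0],
    [2.3,2.6,0,0,0,0],
    [2.2,2.6,0,0,0,0],
    [2.2,2.6,0,0,0,0],
    [2.2,2.6,0,0,0,0],
  ],
)

```text
time: 7.47
tool_pos: [0.637, 0.0091, 0.1632]
tcp_rot: [1.904, 2.498, 0.001]
wrist_force: [0.4, -0.6, 0.1]
width: 1.001
grip_force: 0.0
```

Request:
play_rows(
  commands=[
    [0,0,2,0,0,0],
    [0,0,2,0,0,0],
    [0,0,2,0,0,0],
    [0,0,0,0,0,0],
    [0,0,0,0,0,0],
  ],
)

```text
time: 7.88
tool_pos: [0.635, 0.0076, 0.1014]
tcp_rot: [-1.903, -2.496, 0.003]
wrist_force: [0.5, 0.5, -0.0]
width: 0.998
grip_force: 0.0
```

```bash
python3 -c "
from h import *
go((.636,.009,.030))"
```

```text
t 7.88 pos [0.635  0.0076 0.1014] psi 105.4 F [ 0.5  0.5 -0. ] w 0.998 g 0.0
-> [0.636 0.009 0.03 ] 3
([0.03, 0.05, 2.38, 0.0, 0.0, 0.0], 'x', 3)
```

Request:
play_rows(
  commands=[
    [0.1,0.1,1.2,0,0,0],
    [0,0,1.5,0,0,0],
    [0,0,1.5,0,0,0],
    [0,0,1.5,0,0,0],
    [0,0,1.4,0,0,0],
  ],
)

```text
time: 8.3
tool_pos: [0.6381, 0.0084, 0.032]
tcp_rot: [1.904, 2.496, 0.003]
wrist_force: [1.0, 0.0, 0.4]
width: 0.999
grip_force: 0.0
```

Request:
play_rows(
  commands=[
    [0,0,0,0,0,0],
    [0,0,0,0,0,0],
    [0,0,0,0,0,0],
    [0,0,0,0,0,0],
    [0,0,0,0,0,0],
  ],
  grip=1,
  force=40,
)

```text
time: 8.72
tool_pos: [0.638, 0.0086, 0.0326]
tcp_rot: [1.904, 2.497, 0.002]
wrist_force: [-0.7, 0.8, -1.0]
width: 0.65
grip_force: 42.3
```

Request:
play_rows(
  commands=[
    [0,0,0,0,0,0],
    [0,0,0,0,0,0],
    [0,0,0,0,0,0],
  ],
)

```text
time: 8.97
tool_pos: [0.6375, 0.0087, 0.0321]
tcp_rot: [1.904, 2.497, 0.001]
wrist_force: [-1.1, 0.3, 1.7]
width: 0.651
grip_force: 42.5
```

Request:
play_rows(
  commands=[
    [0,0,-1,0,0,0],
    [0,0,-3,0,0,0],
    [0,0,-3,0,0,0],
    [0,0,-3,0,0,0],
    [0,0,-3,0,0,0],
  ],
)

```text
time: 9.38
tool_pos: [0.6364, 0.0087, 0.1629]
tcp_rot: [-1.904, -2.498, 0.001]
wrist_force: [-0.8, 0.7, -0.8]
width: 0.653
grip_force: 42.6
```

```bash
python3 -c "
from h import *
go((.4378,-.1892,.16),(.4378,-.1892,.036))
im=optics.read_camera('scene');cv2.imwrite('pics/s3.png',cv2.resize(im[100:250,220:420],None,fx=4,fy=4,interpolation=cv2.INTER_CUBIC)[:,:,::-1])"
```

```text
t 9.38 pos [0.6364 0.0087 0.1629] psi 105.4 F [-0.8  0.7 -0.8] w 0.653 g 42.6
-> [ 0.4378 -0.1892  0.16  ] 9
([-1.54, -2.71, 0.03, 0.0, 0.0, 0.0], 'x', 5)
([-1.54, -2.71, 0.03, 0.0, 0.0, 0.0], 'x', 4)
-> [ 0.4378 -0.1892  0.036 ] 4
([-0.0, 0.0, 3.1, 0.0, 0.0, 0.0], 'x', 4)
```

View pics/s3.png

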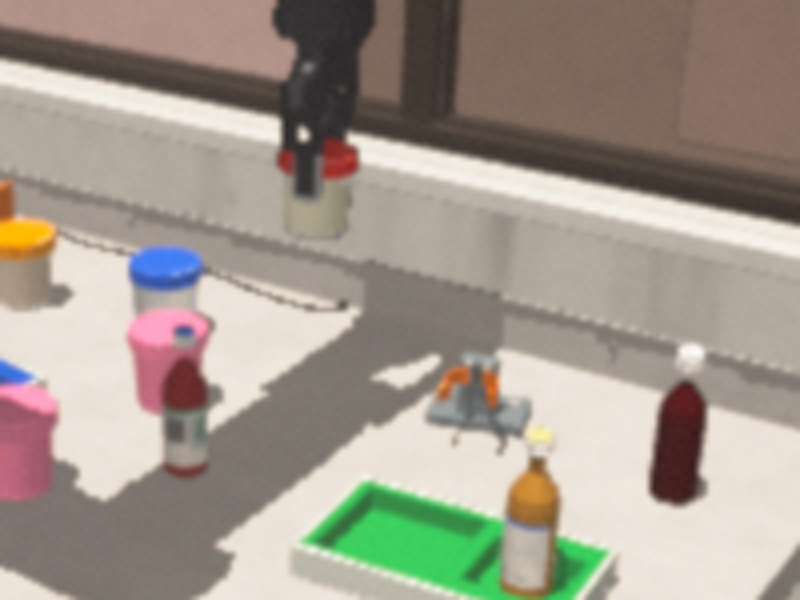

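The cup hangs level in the grip at (318,190), and the amber bottle stands in the small well at (530,530). Next I take the cup to the large well.

Request:
play_rows(
  commands=[
    [-1.5,-2.7,0,0,0,0],
    [-1.5,-2.7,0,0,0,0],
    [-1.5,-2.7,0,0,0,0],
    [-1.5,-2.7,0,0,0,0],
    [-1.5,-2.7,0,0,0,0],
  ],
)

```text
time: 9.85
tool_pos: [0.5253, -0.1, 0.1616]
tcp_rot: [1.904, 2.499, 0.0]
wrist_force: [0.4, -0.8, -0.9]
width: 0.651
grip_force: 42.7
```

Request:
play_rows(
  commands=[
    [-1.6,-2.7,0,0,0,0],
    [-1.6,-2.7,0,0,0,0],
    [-1.6,-2.7,0,0,0,0],
    [-1.6,-2.7,0,0,0,0],
    [0,0,0,0,0,0],
  ],
)

```text
time: 10.27
tool_pos: [0.4358, -0.1923, 0.1613]
tcp_rot: [-1.908, -2.495, 0.004]
wrist_force: [-0.0, 0.1, -0.3]
width: 0.653
grip_force: 42.8
```

Request:
play_rows(
  commands=[
    [0,0,2.5,0,0,0],
    [0,0,2.5,0,0,0],
    [0,0,2.5,0,0,0],
    [0,0,0,0,0,0],
    [0,0,0,0,0,0],
  ],
)

```text
time: 10.68
tool_pos: [0.4381, -0.1888, 0.0853]
tcp_rot: [-1.902, -2.495, 0.001]
wrist_force: [0.4, 0.1, 0.6]
width: 0.652
grip_force: 42.8
```

```bash
python3 -c "
from h import *
go((.4378,-.1892,.039))"
```

```text
t 10.68 pos [ 0.4381 -0.1888  0.0853] psi 105.4 F [0.4 0.1 0.6] w 0.652 g 42.8
-> [ 0.4378 -0.1892  0.039 ] 2
([-0.02, -0.01, 2.31, 0.0, 0.0, 0.0], 'x', 2)
```

Request:
play_rows(
  commands=[
    [0,0,1.5,0,0,0],
    [0,0,1.5,0,0,0],
    [0,0,1,0,0,0],
    [0,0,0.6,0,0,0],
    [0,0,0,0,0,0],
  ],
)

```text
time: 11.1
tool_pos: [0.4392, -0.1894, 0.04]
tcp_rot: [-1.904, -2.498, 0.0]
wrist_force: [-0.4, 0.4, -1.2]
width: 0.65
grip_force: 42.8
```

Request:
play_rows(
  commands=[
    [0,0,0,0,0,0],
    [0,0,0,0,0,0],
    [0,0,0,0,0,0],
    [0,0,0,0,0,0],
    [0,0,0,0,0,0],
  ],
  grip=0,
)

```text
time: 11.52
tool_pos: [0.4398, -0.1899, 0.0409]
tcp_rot: [1.904, 2.497, 0.0]
wrist_force: [-0.1, 0.9, 0.3]
width: 0.998
grip_force: 0.0
```

Request:
play_rows(
  commands=[
    [0,0,-1.5,0,0,0],
    [0,0,-3,0,0,0],
    [0,0,-3,0,0,0],
    [0,0,-3,0,0,0],
    [0,0,-2,0,0,0],
  ],
)

```text
time: 11.93
tool_pos: [0.4405, -0.1903, 0.1686]
tcp_rot: [1.903, 2.495, 0.001]
wrist_force: [1.1, -0.5, 1.4]
width: 0.997
grip_force: 0.0
```

```bash
python3 -c "
from h import *
go((.454,.0045,.155),(.454,.0045,.077))"
```

```text
t 11.93 pos [ 0.4405 -0.1903  0.1686] psi 105.4 F [ 1.1 -0.5  1.4] w 0.997 g 0.0
-> [0.454  0.0045 0.155 ] 6
([3.07, 1.08, 0.22, 0.0, 0.0, 0.0], 'x', 5)
([3.07, 1.08, 0.22, 0.0, 0.0, 0.0], 'x', 1)
-> [0.454  0.0045 0.077 ] 3
([0.01, -0.01, 2.6, 0.0, 0.0, 0.0], 'x', 3)
```

Request:
play_rows(
  commands=[
    [3.1,1.1,0.2,0,0,0],
    [3.1,1.1,0.2,0,0,0],
    [3.1,1.1,0.2,0,0,0],
    [3.1,1.1,0.2,0,0,0],
    [3.1,1.1,0.2,0,0,0],
  ],
)

```text
time: 12.35
tool_pos: [0.4513, -0.0244, 0.1557]
tcp_rot: [1.905, 2.497, 0.001]
wrist_force: [0.3, -0.3, 0.3]
width: 0.997
grip_force: 0.0
```

Request:
play_rows(
  commands=[
    [2.9,1.0,0.3,0,0,0],
    [0,0,0,0,0,0],
    [0,0,2,0,0,0],
    [0,0,0,0,0,0],
    [0,0,0,0,0,0],
  ],
)

```text
time: 12.77
tool_pos: [0.452, 0.0048, 0.1315]
tcp_rot: [-1.903, -2.497, 0.003]
wrist_force: [0.0, 0.3, 0.1]
width: 1.0
grip_force: 0.0
```

```bash
python3 -c "
from h import *
go((.454,.0045,.077))"
```

```text
t 12.77 pos [0.452  0.0048 0.1315] psi 105.4 F [0.  0.3 0.1] w 1.0 g 0.0
-> [0.454  0.0045 0.077 ] 2
([-0.04, 0.1, 2.72, 0.0, 0.0, 0.0], 'x', 2)
```

Request:
play_rows(
  commands=[
    [-0.1,0.2,1.5,0,0,0],
    [0,0,1.5,0,0,0],
    [0,0,1.5,0,0,0],
    [0,0,0.9,0,0,0],
    [0,0,0,0,0,0],
  ],
)

```text
time: 13.18
tool_pos: [0.454, 0.0039, 0.0769]
tcp_rot: [-1.904, -2.495, 0.003]
wrist_force: [-0.5, -0.1, -0.5]
width: 0.999
grip_force: 0.0
```

Request:
play_rows(
  commands=[
    [0,0,0,0,0,0],
    [0,0,0,0,0,0],
    [0,0,0,0,0,0],
    [0,0,0,0,0,0],
    [0,0,0,0,0,0],
  ],
  grip=1,
  force=50,
)

```text
time: 13.6
tool_pos: [0.4561, 0.0045, 0.079]
tcp_rot: [1.904, 2.497, 0.001]
wrist_force: [0.1, 0.3, 0.2]
width: 0.299
grip_force: 0.0
```

Request:
play_rows(
  commands=[
    [0,0,0,0,0,0],
    [0,0,0,0,0,0],
    [0,0,0,0,0,0],
    [0,0,0,0,0,0],
  ],
)

```text
time: 13.93
tool_pos: [0.4553, 0.0045, 0.0782]
tcp_rot: [-1.904, -2.498, 0.0]
wrist_force: [0.6, -0.1, -1.4]
width: 0.195
grip_force: 48.7
```

Request:
play_rows(
  commands=[
    [0,0,-1,0,0,0],
    [0,0,-2.5,0,0,0],
    [0,0,-2.5,0,0,0],
    [0,0,-2.5,0,0,0],
    [0,0,0,0,0,0],
  ],
)

```text
time: 14.35
tool_pos: [0.4596, 0.0044, 0.1696]
tcp_rot: [1.9, 2.492, 0.009]
wrist_force: [1.8, 0.3, -0.6]
width: 0.196
grip_force: 48.9
```

```bash
python3 -c "
from h import *
go((.4291,.2052,.16),(.4291,.2052,.086))
im=optics.read_camera('scene');cv2.imwrite('pics/s4.png',cv2.resize(im[100:250,180:380],None,fx=4,fy=4,interpolation=cv2.INTER_CUBIC)[:,:,::-1])"
```

```text
t 14.35 pos [0.4596 0.0044 0.1696] psi 105.4 F [ 1.8  0.3 -0.6] w 0.196 g 48.9
-> [0.4291 0.2052 0.16  ] 6
([3.36, 0.4, 0.15, 0.0, 0.0, 0.0], 'x', 5)
([3.36, 0.4, 0.15, 0.0, 0.0, 0.0], 'x', 1)
-> [0.4291 0.2052 0.086 ] 3
([0.01, -0.02, 2.47, 0.0, 0.0, 0.0], 'x', 3)
```

View pics/s4.png

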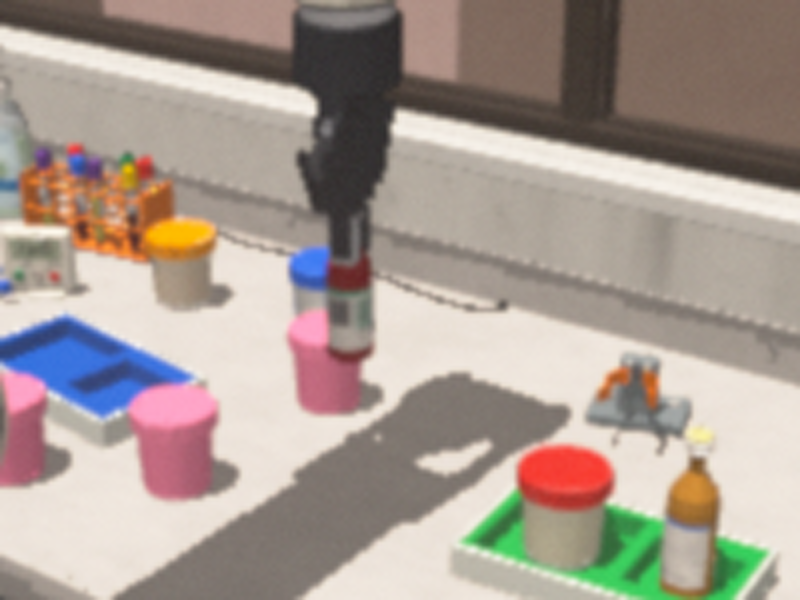

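Green kit done: red cup at (563,510), amber at (690,535). The red bottle is lifted upright at (350,310); it goes to the blue tray's small well.

Request:
play_rows(
  commands=[
    [3.3,0.4,0,0,0,0],
    [3.3,0.4,0,0,0,0],
    [3.3,0.4,0,0,0,0],
    [3.3,0.4,0,0,0,0],
    [3.3,0.4,0,0,0,0],
  ],
)

```text
time: 14.82
tool_pos: [0.4298, 0.1699, 0.1624]
tcp_rot: [-1.905, -2.497, 0.002]
wrist_force: [0.7, 0.0, -0.2]
width: 0.199
grip_force: 48.8
```

Request:
play_rows(
  commands=[
    [3.3,0.4,0,0,0,0],
    [0,0,0,0,0,0],
    [0,0,2.5,0,0,0],
    [0,0,2.5,0,0,0],
    [0,0,0,0,0,0],
  ],
)

```text
time: 15.23
tool_pos: [0.4216, 0.1999, 0.1079]
tcp_rot: [-1.9, -2.495, 0.015]
wrist_force: [-1.4, -1.1, -1.3]
width: 0.198
grip_force: 49.0
```

```bash
python3 -c "
from h import *
go((.4291,.2052,.086))"
```

```text
t 15.23 pos [0.4216 0.1999 0.1079] psi 105.4 F [-1.4 -1.1 -1.3] w 0.198 g 49.0
-> [0.4291 0.2052 0.086 ] 1
([0.32, 0.89, 2.18, 0.0, 0.0, 0.0], 'x', 1)
```

Request:
play_rows(
  commands=[
    [0.2,0.5,0,0,0,0],
    [0,0,0,0,0,0],
    [0,0,0,0,0,0],
    [0,0,0,0,0,0],
  ],
)

```text
time: 15.57
tool_pos: [0.4319, 0.2053, 0.1148]
tcp_rot: [1.905, 2.497, 0.004]
wrist_force: [-1.2, 0.3, 0.2]
width: 0.199
grip_force: 49.0
```

```bash
python3 -c "
from h import *
go((.4291,.2052,.086))"
```

```text
t 15.57 pos [0.4319 0.2053 0.1148] psi 105.3 F [-1.2  0.3  0.2] w 0.199 g 49.0
-> [0.4291 0.2052 0.086 ] 1
([0.06, -0.28, 2.88, 0.0, 0.0, 0.0], 'x', 1)
```

Request:
play_rows(
  commands=[
    [0,-0.2,1.2,0,0,0],
    [0,0,1.1,0,0,0],
    [0,0,0.5,0,0,0],
    [0,0,0,0,0,0],
    [0,0,0,0,0,0],
  ],
)

```text
time: 15.98
tool_pos: [0.4285, 0.2044, 0.0852]
tcp_rot: [-1.905, -2.498, 0.001]
wrist_force: [0.4, -0.0, -1.0]
width: 0.197
grip_force: 49.3
```

Request:
play_rows(
  commands=[
    [0,0,0.2,0,0,0],
    [0,0,0,0,0,0],
    [0,0,0,0,0,0],
    [0,0,0,0,0,0],
  ],
)

```text
time: 16.32
tool_pos: [0.4293, 0.2048, 0.0841]
tcp_rot: [1.904, 2.498, 0.002]
wrist_force: [-1.0, -1.3, 4.9]
width: 0.2
grip_force: 49.6
```

Contact with the floor. Release and go to the orange cup.

Request:
play_rows(
  commands=[
    [0,0,0,0,0,0],
    [0,0,0,0,0,0],
    [0,0,0,0,0,0],
    [0,0,0,0,0,0],
    [0,0,0,0,0,0],
  ],
  grip=0,
)

```text
time: 16.73
tool_pos: [0.4283, 0.2044, 0.083]
tcp_rot: [-1.905, -2.498, 0.001]
wrist_force: [0.4, 0.6, -0.0]
width: 0.892
grip_force: 0.0
```

Request:
play_rows(
  commands=[
    [0,0,0,0,0,0],
    [0,0,0,0,0,0],
    [0,0,-1,0,0,0],
    [0,0,-3,0,0,0],
    [0,0,-3,0,0,0],
  ],
)

```text
time: 17.15
tool_pos: [0.427, 0.2039, 0.153]
tcp_rot: [-1.903, -2.497, 0.006]
wrist_force: [1.1, 0.4, 0.2]
width: 0.998
grip_force: 0.0
```

```bash
python3 -c "
from h import *
go((.620,.310,.155),(.620,.310,.032))
for b in blobs(optics.read_camera('top'),(8,130,120),(22,255,255),(170,120,400,260),100): print(b[0],ray('top',*b[1],.067))"
```

```text
t 17.15 pos [0.427  0.2039 0.153 ] psi 105.4 F [1.1 0.4 0.2] w 0.998 g 0.0
-> [0.62  0.31  0.155] 7
([0.73, 3.06, -0.04, 0.0, 0.0, 0.0], 'x', 5)
([0.73, 3.06, -0.04, 0.0, 0.0, 0.0], 'x', 2)
-> [0.62  0.31  0.032] 4
([0.0, 0.01, 3.07, 0.0, 0.0, 0.0], 'x', 4)
269 [0.61982686 0.30998227 0.067     ]
```

Request:
play_rows(
  commands=[
    [0.7,3.1,-0.2,0,0,0],
    [0.7,3.1,-0.2,0,0,0],
    [0.7,3.1,0,0,0,0],
    [0.7,3.1,0,0,0,0],
    [0.7,3.0,0,0,0,0],
  ],
)

```text
time: 17.62
tool_pos: [0.5695, 0.2799, 0.1582]
tcp_rot: [1.904, 2.498, 0.002]
wrist_force: [-0.4, -0.3, 0.1]
width: 1.0
grip_force: 0.0
```

Request:
play_rows(
  commands=[
    [0.8,3.0,0,0,0,0],
    [0.8,3.0,0,0,0,0],
    [0,0,2,0,0,0],
    [0,0,0,0,0,0],
    [0,0,0,0,0,0],
  ],
)

```text
time: 18.03
tool_pos: [0.62, 0.3097, 0.1356]
tcp_rot: [-1.903, -2.497, 0.006]
wrist_force: [-0.1, -0.4, -0.3]
width: 0.997
grip_force: 0.0
```

Request:
play_rows(
  commands=[
    [0,0,2,0,0,0],
    [0,0,1.5,0,0,0],
    [0,0,0,0,0,0],
    [0,0,0,0,0,0],
  ],
)

```text
time: 18.37
tool_pos: [0.6196, 0.3095, 0.1011]
tcp_rot: [-1.904, -2.497, 0.005]
wrist_force: [0.9, 0.2, 0.1]
width: 0.995
grip_force: 0.0
```

```bash
python3 -c "
from h import *
go((.620,.310,.032))"
```

```text
t 18.37 pos [0.6196 0.3095 0.1011] psi 105.3 F [0.9 0.2 0.1] w 0.995 g 0.0
-> [0.62  0.31  0.032] 2
([0.02, 0.04, 3.46, 0.0, 0.0, 0.0], 'x', 2)
```

Request:
play_rows(
  commands=[
    [0,0,1.3,0,0,0],
    [0,0,1.4,0,0,0],
    [0,0,1.4,0,0,0],
    [0,0,1.4,0,0,0],
    [0,0,1.4,0,0,0],
  ],
)

```text
time: 18.78
tool_pos: [0.6208, 0.3101, 0.0312]
tcp_rot: [-1.904, -2.498, 0.002]
wrist_force: [1.0, -0.2, 0.1]
width: 1.001
grip_force: 0.0
```

Request:
play_rows(
  commands=[
    [0,0,0,0,0,0],
    [0,0,0,0,0,0],
    [0,0,0,0,0,0],
    [0,0,0,0,0,0],
    [0,0,0,0,0,0],
  ],
  grip=1,
  force=40,
)

```text
time: 19.2
tool_pos: [0.6223, 0.3108, 0.0344]
tcp_rot: [1.904, 2.498, 0.003]
wrist_force: [-0.4, -0.4, -0.7]
width: 0.652
grip_force: 42.3
```

Request:
play_rows(
  commands=[
    [0,0,0,0,0,0],
    [0,0,0,0,0,0],
    [0,0,0,0,0,0],
  ],
)

```text
time: 19.45
tool_pos: [0.6217, 0.3105, 0.0338]
tcp_rot: [1.904, 2.498, 0.001]
wrist_force: [0.1, 0.2, 0.1]
width: 0.649
grip_force: 42.3
```

Request:
play_rows(
  commands=[
    [0,0,-1,0,0,0],
    [0,0,-3,0,0,0],
    [0,0,-3,0,0,0],
    [0,0,-3,0,0,0],
    [0,0,-3,0,0,0],
  ],
)

```text
time: 19.87
tool_pos: [0.6213, 0.3103, 0.1654]
tcp_rot: [1.905, 2.498, 0.0]
wrist_force: [0.5, -0.1, -1.1]
width: 0.649
grip_force: 42.5
```

```bash
python3 -c "
from h import *
go((.4415,.2924,.163),(.4415,.2924,.038))"
```

```text
t 19.87 pos [0.6213 0.3103 0.1654] psi 105.4 F [ 0.5 -0.1 -1.1] w 0.649 g 42.5
-> [0.4415 0.2924 0.163 ] 6
([0.51, -2.97, 0.04, 0.0, 0.0, 0.0], 'x', 5)
([0.51, -2.97, 0.04, 0.0, 0.0, 0.0], 'x', 1)
-> [0.4415 0.2924 0.038 ] 4
([-0.0, -0.0, 3.12, 0.0, 0.0, 0.0], 'x', 4)
```

Request:
play_rows(
  commands=[
    [0.5,-3,0,0,0,0],
    [0.5,-3,0,0,0,0],
    [0.5,-3,0,0,0,0],
    [0.5,-3,0,0,0,0],
    [0.5,-3,0,0,0,0],
  ],
)

```text
time: 20.28
tool_pos: [0.4689, 0.2945, 0.1642]
tcp_rot: [1.905, 2.498, 0.002]
wrist_force: [0.4, 0.4, -0.3]
width: 0.648
grip_force: 42.6
```

Request:
play_rows(
  commands=[
    [0.5,-2.9,0,0,0,0],
    [0,0,0,0,0,0],
    [0,0,2.5,0,0,0],
    [0,0,2.5,0,0,0],
    [0,0,0,0,0,0],
  ],
)

```text
time: 20.7
tool_pos: [0.4381, 0.2902, 0.1097]
tcp_rot: [-1.903, -2.497, 0.01]
wrist_force: [-0.2, -1.1, -0.9]
width: 0.649
grip_force: 42.7
```

Request:
play_rows(
  commands=[
    [0,0,2.5,0,0,0],
    [0,0,0,0,0,0],
    [0,0,0,0,0,0],
    [0,0,0,0,0,0],
    [0,0,0,0,0,0],
  ],
)

```text
time: 21.12
tool_pos: [0.4422, 0.2925, 0.0901]
tcp_rot: [1.904, 2.497, 0.004]
wrist_force: [0.8, -0.5, -0.6]
width: 0.651
grip_force: 42.7
```

```bash
python3 -c "
from h import *
go((.4415,.2924,.041))"
```

```text
t 21.12 pos [0.4422 0.2925 0.0901] psi 105.3 F [ 0.8 -0.5 -0.6] w 0.651 g 42.7
-> [0.4415 0.2924 0.041 ] 2
([0.0, -0.04, 2.46, 0.0, 0.0, 0.0], 'x', 2)
```

Request:
play_rows(
  commands=[
    [0,0,1.7,0,0,0],
    [0,0,1.6,0,0,0],
    [0,0,1.0,0,0,0],
    [0,0,0.6,0,0,0],
    [0,0,0,0,0,0],
  ],
)

```text
time: 21.53
tool_pos: [0.4409, 0.2919, 0.0391]
tcp_rot: [-1.905, -2.498, 0.001]
wrist_force: [-0.3, 0.2, -0.4]
width: 0.653
grip_force: 42.7
```

Request:
play_rows(
  commands=[
    [0,0,0,0,0,0],
    [0,0,0,0,0,0],
    [0,0,0,0,0,0],
    [0,0,0,0,0,0],
  ],
)

```text
time: 21.87
tool_pos: [0.4412, 0.2921, 0.0398]
tcp_rot: [1.905, 2.498, 0.001]
wrist_force: [0.2, -0.2, 0.1]
width: 0.651
grip_force: 42.7
```

Release, rise, and move clear for a final look.

Request:
play_rows(
  commands=[
    [0,0,0.1,0,0,0],
    [0,0,0,0,0,0],
    [0,0,0,0,0,0],
    [0,0,0,0,0,0],
    [0,0,0,0,0,0],
  ],
  grip=0,
)

```text
time: 22.28
tool_pos: [0.4409, 0.2919, 0.0383]
tcp_rot: [1.905, 2.498, 0.0]
wrist_force: [-0.1, 0.3, 0.2]
width: 0.999
grip_force: 0.0
```

Request:
play_rows(
  commands=[
    [0,0,-1.5,0,0,0],
    [0,0,-3,0,0,0],
    [0,0,-3,0,0,0],
    [0,0,-3,0,0,0],
    [0,0,-3,0,0,0],
  ],
)

```text
time: 22.7
tool_pos: [0.4405, 0.2917, 0.1745]
tcp_rot: [-1.905, -2.498, 0.001]
wrist_force: [-0.0, 0.1, 0.7]
width: 0.996
grip_force: 0.0
```

Request:
play_rows(
  commands=[
    [0,0,-3,0,0,0],
    [-3,0,-1,0,0,0],
    [-3,0,0,0,0,0],
    [-3,1,0,0,0,0],
    [-3,2,0,0,0,0],
  ],
)

```text
time: 23.12
tool_pos: [0.5007, 0.183, 0.214]
tcp_rot: [-1.903, -2.5, -0.0]
wrist_force: [0.9, 0.7, 0.3]
width: 0.998
grip_force: 0.0
```

Request:
play_rows(
  commands=[
    [-3,2,0,0,0,0],
    [-3,2,0,0,0,0],
    [-3,2,0,0,0,0],
    [0,0,0,0,0,0],
    [0,0,0,0,0,0],
  ],
)

```text
time: 23.53
tool_pos: [0.5842, 0.1118, 0.2129]
tcp_rot: [-1.908, -2.495, 0.001]
wrist_force: [-0.6, 1.3, -0.6]
width: 1.002
grip_force: 0.0
```

```bash
python3 - <<'E'
from h import *
go((.6,.05,.22))
im=optics.read_camera('top');s=optics.read_camera('scene')
R=(170,120,400,260)
for nm,lo,hi,z in [("orange",(8,130,120),(22,255,255),.073),("blue",(105,120,60),(125,255,255),.067),("red",(0,150,100),(6,255,255),.073),("yellow",(20,60,120),(35,255,255),.12)]:
    for b in blobs(im,lo,hi,R,8): print(nm,b[0],b[1].round(1),ray("top",*b[1],z)[:2].round(4))
cv2.imwrite('pics/t5.png',cv2.resize(im[120:260,170:400],None,fx=3.4,fy=3.4,interpolation=cv2.INTER_CUBIC)[:,:,::-1])
cv2.imwrite('pics/s5.png',cv2.resize(s[100:280,170:420],None,fx=3.2,fy=3.2,interpolation=cv2.INTER_CUBIC)[:,:,::-1])
E
```

```text
t 23.53 pos [0.5842 0.1118 0.2129] psi 105.2 F [-0.6  1.3 -0.6] w 1.002 g 0.0
-> [0.6  0.05 0.22] 2
([-3.19, -0.05, -0.36, 0.0, 0.0, 0.0], 'x', 2)
orange 270 [193.2 200.6] [0.4409 0.2923]
blue 12 [227.8 147.3] [0.6187 0.1759]
blue 627 [201.3 202.8] [0.4331 0.2661]
red 274 [337.6 199.5] [ 0.4388 -0.1878]
yellow 22 [367.9 196.1] [ 0.4471 -0.277 ]
```

View pics/t5.png

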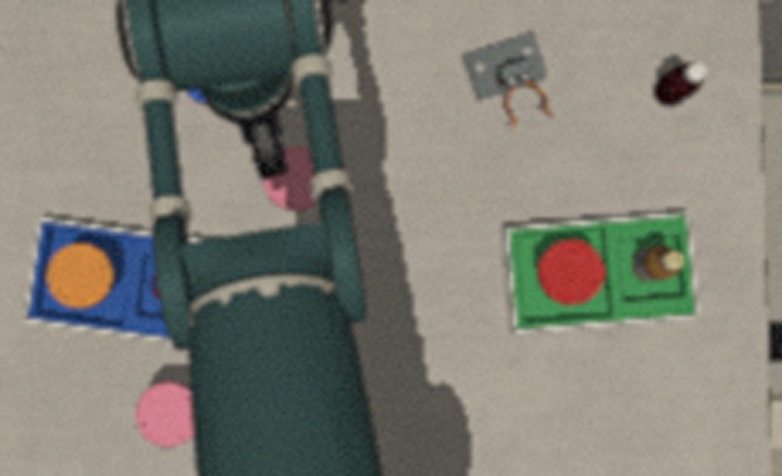

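View pics/s5.png

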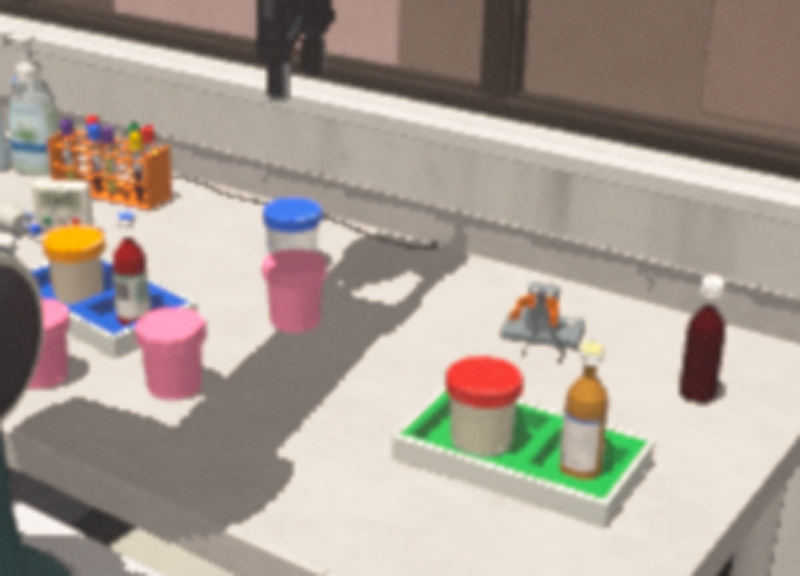

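All four stand upright in their wells: the orange cup at (75,265), the red bottle at (130,280), the red cup at (483,405) and the amber bottle at (583,425). The blue-lidded cup and the dark bottle have not moved, and the gripper is clear.

```bash
python3 -c "
from h import *
print(order.finish_job())"
```

```text
the job is handed in; nothing more can be done
None
```

I handed in the job with both kits made up: the last pictures show the amber bottle and red-lidded cup in the green tray and the red bottle and orange-lidded cup in the blue tray, all upright, with the blue-lidded cup and near-black bottle where they started; the hand-in returned no verdict.

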